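Gap gauge from the rack onto the bar

ROBOT

A 6-joint arm with a two-finger parallel gripper is mounted at the origin on the work surface. World frame = base frame: x ahead of the robot, y to its left, z up, the work surface at z = 0. Lengths are in m, angles in rad, forces in N, time in s.
With the tool pointing down it reaches from about 0.4 to 0.825 m from the base axis. Payload 7 kg.
Tool frame: the origin (TCP) lies at the centre of the arm's flange, where the gripper is bolted on; the fingertips stand 178 mm ahead of it and the grasp point (between the pads) lies 159 mm ahead of it; x points along the fingers, y is the direction in which the jaws open and shut, and the axes are right-handed (so a half turn about x gives the same grasp; the last joint's range is limited). The gripper opens to 88 mm and grips with 3 to 60 N. Pads are 19 mm wide; open, the fingers measure 130 mm over their backs; the gripper's body (78 mm by 193 mm) begins 47 mm behind the grasp point.
Start: joints at [1.501, 0.359, 0.012, 0, -1.224, -0.288], TCP at [0.236, 0.632, 0.405] pointing down, gripper open.
Joint ranges: [-3.07, 3.07], [-1.43, 2.12], [-1.02, 1.25], [-3.03, 1.67], [-3.05, -0], [-3.03, 3.03]. Speed limits (rad/s): [2.39, 2.39, 3.01, 3.14, 3.14, 3.14].

INTERFACE

Orientations are given as a rotation vector (axis times angle).
In Python, from station import * gives the robot as it stands. Calls block until the motion is done:
- move_pose(position, orientation): joint-space move of the TCP to a pose.
- movel(position, attitude=None, v=0.15, stop_force=None): straight line of the TCP; attitude=None keeps the orientation; v is the mean speed in m/s. With stop_force (N) it stops when the force on the tool has changed by that much, and returns True; else False.
- set_joints(angles): joint-space move.
- open_jaws() and close(effort=None): open the fingers fully, or close them until they stop; effort is the grip in N (None keeps the last).
- hold(seconds).
- solve_ik(position, orientation): joint angles nearest the present ones, or None.
- get_image(name): name is "scene" or "top" or "wrist"; returns the picture (384x512x3 uint8, red, green, blue); there is no depth.
- camera_params(name): a dict with "camera_matrix" (3x3 intrinsics, pixels), "view" (4x4, takes a point from world to camera coordinates); the wrist camera has in their place "mount" (4x4, takes a point from camera to tool coordinates, whose origin is the TCP and whose axes are the tool frame's). Camera axes: x right, y up, looking along -z (the intrinsics and any distortion apply to the point x, -y, -z); pixel columns grow to the right and rows downward; lengths in m; the calibration is good to about 2 mm. A picture is of the moment at which its call begins: read the wrist's pose just before it. camera_params takes no time and is no camera call.
A pose or a line that the arm cannot do raises MotionError and nothing moves.
- job_done(): hands the job in, once; it reports no verdict.
Readings, each from a call of its own:
- read_time_s(): time.
- read_joints(): joint angles.
- read_qvel(): joint speeds.
- read_joint_torque(): joint torques, N m.
- read_tool_pos(): TCP position.
- read_orientation(): TCP orientation.
- read_wrist_force(): force on the tool from outside, world axes, zero at the start.
- read_torque(): the same for the moment, N m.
- read_opening(): opening from 0.0 (shut) to 1.0 (fully open).
Only numpy, scipy, OpenCV 4.12 (cv2) and the standard library are available. Lean on these libraries where they do the work, as an engineer would, in place of code of your own. Each camera call takes 0.05 s, during which the arm holds its last target. There are 200 camera calls.

TASK

Lift the green-gripped gap gauge up and off its hook on the gauge rack, and set it upright astride the bar clamped in the vise, lowering it in your grip (not dropping it) until its throat rests fully down on top of the bar, anywhere along the bar. Let go and leave it standing there. Leave the red-gripped gauge hanging on its hook and do not disturb the other things on the bench.

Things in the scene. Friction and masses are not known exactly. Their poses are not given: they have to be found in the camera images.
- green_gauge: Gauge to use: flat aluminium fork 168 mm tall, 78 wide (y), 22 thick (x), about 0.35 kg, green grip on top. Hangs on either hook. Origin: middle of the throat face (underside of the 16 mm high cross web), which comes to rest on the bar; z up. Two legs, each 16 mm wide with rounded tips, reach 45 mm below the origin, 46 mm apart, one at +y, one at -y. Half a turn about z makes no difference.
- green_window (a point): Middle of the top edge of the green gauge's closed window, 56 mm above its origin: the edge that hangs on the hook. The window is 38 mm wide (y), 40 mm high and goes through along x; above it lies a 12 mm high, 58 mm wide bar.
- green_grip (a point): Middle of the green gauge's plastic grip block, 95 mm above its origin. The block is 24 mm (x) by 32 mm (y) and 55 mm high; its top is 123 mm above the origin.
- red_gauge: Same gauge with a red grip, on the other hook; to be left hanging. Same origin and axes.
- rack: Fixed gauge rack; origin under it, midway between its two hooks at y=+65 and -65 mm, which point to -x. Grey base 110 x 260 x 12 mm; each hook stands out from its own blue post, 26 mm wide (y), x=+20 to +32 mm, top z=130 mm.
- hook_left (a point): Middle of the flat top of the hook at the rack's +y, 135 mm above the table. Steel strip 22 mm wide, 6 mm thick, 20 mm on to its post at +x; its end, 20 to 26 mm towards -x, is turned up 14 mm. To come off, a gauge must rise more than 14 and less than 34 mm, then go at least 45 mm along -x.
- hook_right (a point): The same on the hook at the rack's -y.
- vise: Fixed green machine vise, 100 mm (x) by about 225 mm (y, from +100 to -125 mm, screw handle at -y), origin under its middle; jaw tops at z=62 mm. It clamps the bar, which runs along own x.
- bar_top (a point): Middle of the top face of the bright bar in the vise, 115 mm above the table. The bar is 130 mm long (x of this frame), 40 mm wide (y), edges rounded 4 mm; z up. It stands 53 mm clear of the jaws.
- bearing_ring: Bystander: loose steel ring 90 mm across, 28 mm high, flat on the bench; origin under its centre.
- caliper: Bystander: loose digital caliper 230 mm long (x), about 75 mm wide, 15 mm high, lying flat; origin under the beam's middle.
- screwdriver: Bystander: loose red-handled screwdriver, about 200 mm long, lying along its x.
- plug_gauge: Bystander: loose plug gauge, 165 mm long (x), 36 mm diameter, lying; origin under its middle.
- hub: Bystander: loose dark flanged hub, 110 mm across, 62 mm high; origin under its centre.

How it is judged:
On the way, in this order (a step that is already met when the one before it is completed fails the run):
1. the green gauge is held by the fingers, clear of the rack and past the hook's tip, at least at hanging height (contact force between the fingers and green_gauge above 0.5 N and contact force between green_gauge and rack below 0.05 N and x of green_gauge in the frame of rack below -0.038 m and height (world z) of green_gauge above 0.08 m), for 0.1 s.
2. the green gauge, still held, is astride the bar with its throat less than 20 mm above it (contact force between the fingers and green_gauge above 0.5 N and x of green_gauge in the frame of bar_top between -0.065 and 0.065 m and y of green_gauge in the frame of bar_top between -0.01 and 0.01 m and z of green_gauge in the frame of bar_top between -0.01 and 0.02 m), for 0.05 s.
At the end, for the whole second after the job is handed in: Green gauge at rest astride the bar, released: throat within 5 mm of the bar's top, 6 mm of its centre line, 60 mm of its middle lengthwise, upright within 0.08 rad, square within 0.25 rad. Red gauge within 25 mm of where it hung, other things within 30 mm (x of green_gauge in the frame of bar_top between -0.06 and 0.06 m and y of green_gauge in the frame of bar_top between -0.006 and 0.006 m and z of green_gauge in the frame of bar_top between -0.006 and 0.005 m and angle between green_gauge's own z axis and vertical below 0.08 rad and angle between the y axis of green_gauge and the y axis of bar_top, either way round below 0.25 rad and linear speed of green_gauge below 0.02 m/s and contact force between green_gauge and vise above 0.5 N and contact force between the fingers and green_gauge below 0.05 N and distance of red_gauge from where it was at the start of the episode below 0.025 m and linear speed of red_gauge below 0.05 m/s); the robot touches nothing.
It fails at once if the red gauge is moved more than 40 mm (distance of red_gauge from where it was at the start of the episode above 0.04 m).
It fails at once if another thing on the bench is moved more than 30 mm (distance of any of bearing_ring, caliper, screwdriver, plug_gauge, hub from where it was at the start of the episode above 0.03 m).
It also fails if it takes over 48 s, if anything falls off the work surface, if the arm or the gripper's body presses on something with over 40 N, if the wrist force passes 120 N, or if a joint passes its speed limit or range.

## Working session

There is one attempt and no reset: what is moved stays moved. The work goes in short steps, each a Python script; the robot and the scene stay as the last script left them, time stands still between calls to the robot, and variables do not carry over. Pictures are saved under pics/ and viewed, about 8 in all and at most 12, crops included, and the job is handed in when it is done.

```bash
mkdir -p pics; ls
python3 - <<'E'
from station import *
import cv2,numpy as np
np.set_printoptions(precision=4,suppress=True)
for n in("scene","top"):
    im=get_image(n); cv2.imwrite(f"pics/{n}0.png",im[:,:,::-1]); 
    p=camera_params(n); print(n,p)
print(camera_params("wrist"),read_tool_pos(),read_orientation(),read_time_s())
E
python3 -c "
import cv2,numpy as np
for n in('scene','top'):
    cv2.imwrite(f'pics/{n}1.png',cv2.resize(cv2.imread(f'pics/{n}0.png'),(800,600),interpolation=cv2.INTER_CUBIC))"
```

```text
pics
scene {'camera_matrix': array([[427.1005,   0.    , 255.3232],
       [  0.    , 427.1005, 189.72  ],
       [  0.    ,   0.    ,   1.    ]]), 'view': array([[-0.4718,  0.8817,  0.0083,  0.1841],
       [-0.6742, -0.3668,  0.6411,  0.2991],
       [ 0.5683,  0.2968,  0.7674, -1.8192],
       [ 0.    ,  0.    ,  0.    ,  1.    ]])}
top {'camera_matrix': array([[445.0782,   0.    , 257.0441],
       [  0.    , 445.0782, 197.1116],
       [  0.    ,   0.    ,   1.    ]]), 'view': array([[-0.0057, -0.9999, -0.0162,  0.1021],
       [ 0.9969, -0.007 ,  0.0783, -0.538 ],
       [-0.0784, -0.0157,  0.9968, -1.5402],
       [ 0.    ,  0.    ,  0.    ,  1.    ]])}
{'camera_matrix': array([[280.2349,   0.    , 257.2337],
       [  0.    , 280.2349, 190.9732],
       [  0.    ,   0.    ,   1.    ]]), 'mount': array([[-0.0006,  0.3055, -0.9522,  0.0196],
       [ 1.    ,  0.0003, -0.0006, -0.0006],
       [ 0.0001, -0.9522, -0.3055, -0.0839],
       [ 0.    ,  0.    ,  0.    ,  1.    ]])} [0.2363 0.6321 0.4038] [-2.0269  0.3682  2.0272] 0.1
```

View pics/scene1.png

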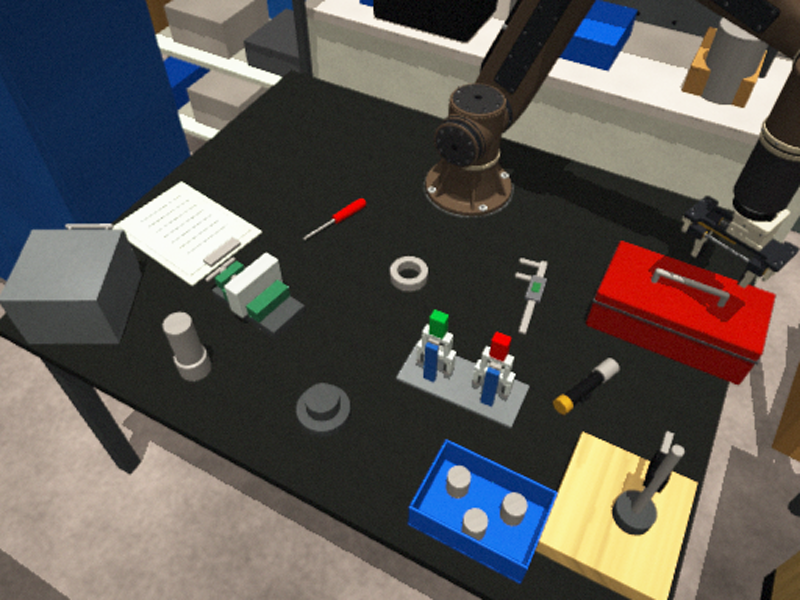

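View pics/top1.png

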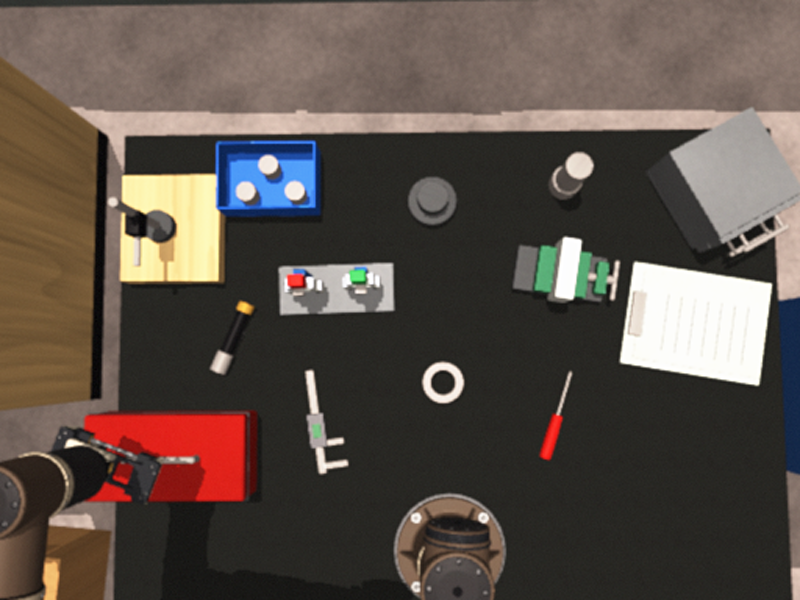

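The green gauge hangs on the rack's -y hook (top view about 360,277), the red at about (297,281). The vise bar is at about (568,268), tilted slightly. I'll enlarge both.

```bash
python3 -c "
import cv2,numpy as np
t=cv2.imread('pics/top0.png');s=cv2.imread('pics/scene0.png')
f=lambda i,x,y,k,w,h:cv2.resize(i[y:y+h,x:x+w],None,fx=k,fy=k,interpolation=cv2.INTER_CUBIC)
a=f(t,170,160,8,100,50);b=f(t,325,145,5,80,60)  
c=f(s,130,150,5,80,60)
cv2.imwrite('pics/c1.png',np.vstack([a[:,:800][:200*2-100*0][:],np.zeros((0,800,3),np.uint8)]) if 0 else np.vstack([f(t,170,162,8,100,44)[:300*2][:352],np.zeros((0,800,3),np.uint8)]))
top=f(t,170,162,8,100,37)
bot=np.hstack([f(t,325,145,5,80,60),f(s,130,155,5,80,60)])
cv2.imwrite('pics/c1.png',np.vstack([top,bot])); print(top.shape,bot.shape)"
```

```text
(296, 800, 3) (300, 800, 3)
```

View pics/c1.png

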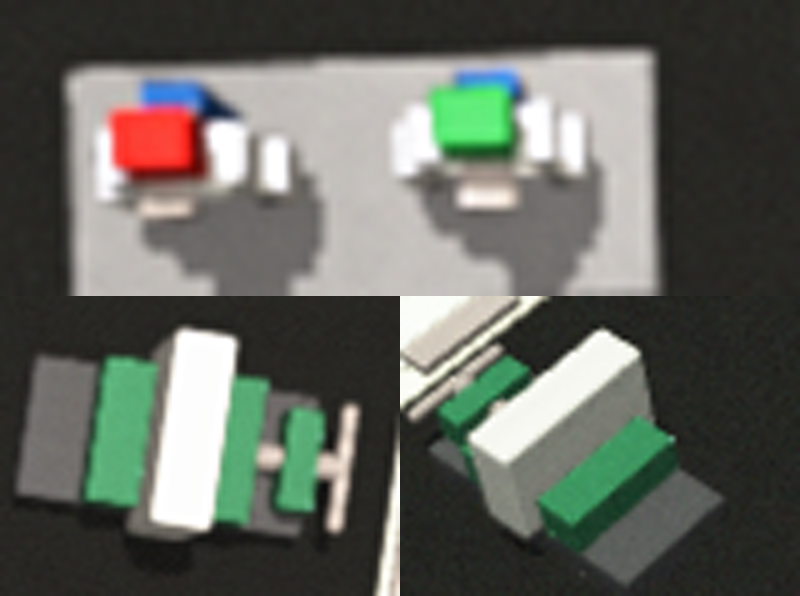

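```bash
cat > h.py <<'E'
import numpy as np,cv2
from scipy.spatial.transform import Rotation as R
np.set_printoptions(precision=4,suppress=True)
def ray(K,V,u,v,z):
    """pixel -> world point on height z"""
    d=np.array([(u-K[0,2])/K[0,0],-(v-K[1,2])/K[1,1],-1.])
    Rt=V[:3,:3].T; c=-Rt@V[:3,3]; d=Rt@d
    return c+d*(z-c[2])/d[2]
def proj(K,V,p):
    q=V[:3,:3]@np.asarray(p,float)+V[:3,3]
    return np.array([K[0,2]+K[0,0]*q[0]/-q[2],K[1,2]-K[1,1]*q[1]/-q[2]])
def att(yaw):
    """tool x down, tool y (jaws) along the world y axis turned by yaw"""
    x=np.array([0,0,-1.]);y=np.array([-np.sin(yaw),np.cos(yaw),0]);return R.from_matrix(np.c_[x,y,np.cross(x,y)]).as_rotvec()
def wristcam():
    from station import camera_params,read_tool_pos,read_orientation
    c=camera_params("wrist");T=np.eye(4);T[:3,:3]=R.from_rotvec(read_orientation()).as_matrix();T[:3,3]=read_tool_pos()
    return c["camera_matrix"],np.linalg.inv(T@c["mount"])
E
python3 - <<'E'
from station import *
from h import *
p=camera_params("top");K,V=p["camera_matrix"],p["view"]
ps=camera_params("scene");Ks,Vs=ps["camera_matrix"],ps["view"]
def f(u,v,k,x0,y0,z,K=K,V=V): return ray(K,V,x0+(u+.5)/k-.5,y0+(v+.5)/k-.5,z)
B=np.array([f(u,v-296,5,325,145,.115) for u,v in[(179,329),(238,337),(210,531),(151,524)]]);print("bar top",B,B.mean(0))
S=np.array([f(u-400,v-296,5,130,155,.115,Ks,Vs) for u,v in[(603,330),(640,350),(510,460),(470,437)]]);print("bar scene",S,S.mean(0))
print("rack",[f(u,v,8,170,162,.012) for u,v in[(67,70),(655,52)]])
print("grip",f(474,118,8,170,162,.202),"red",f(156,140,8,170,162,.202))
print("hooktip g,r",f(487,193,8,170,162,.149),f(166,209,8,170,162,.149))
print(R.from_rotvec(read_orientation()).as_matrix(), att(0))
E
```

```text
bar top [[ 0.6815 -0.2463  0.115 ]
 [ 0.6758 -0.2851  0.115 ]
 [ 0.547  -0.2634  0.115 ]
 [ 0.5519 -0.2248  0.115 ]] [ 0.6141 -0.2549  0.115 ]
bar scene [[ 0.5453 -0.2565  0.115 ]
 [ 0.5488 -0.2228  0.115 ]
 [ 0.6727 -0.2411  0.115 ]
 [ 0.6692 -0.2769  0.115 ]] [ 0.609  -0.2493  0.115 ]
rack [array([0.637 , 0.3799, 0.012 ]), array([0.643 , 0.1181, 0.012 ])]
grip [0.5901 0.1835 0.202 ] red [0.5825 0.3077 0.202 ]
hooktip g,r [0.5663 0.1825 0.149 ] [0.5607 0.3125 0.149 ]
[[-0.0004 -0.3503 -0.9366]
 [-0.0015 -0.9366  0.3503]
 [-1.      0.0015 -0.0001]] [0.     1.5708 0.    ]
```

Run:
```python
from station import *
from h import *
for y in (.023,.023+np.pi):
  for p in ([.59,.183,.335],[.59,.183,.47],[.53,.19,.36]): print(y,p,solve_ik(p,att(y)))
for y in (-.155,-.155+np.pi):
  for p in ([.612,-.252,.38],[.612,-.252,.47]): print(y,p,solve_ik(p,att(y)))
move_pose([.575,.183,.47],att(.023))
K,V=wristcam();im=get_image("wrist");print(K.tolist(),V.tolist())
np.savez("w1.npz",K=K,V=V);cv2.imwrite("pics/w1.png",cv2.resize(im[:,:,::-1],(800,600),interpolation=cv2.INTER_CUBIC))
print(read_joints(),read_time_s(),read_wrist_force())
print(proj(K,V,[.59,.1835,.202])*1.5625)
```

```text
0.023 [0.59, 0.183, 0.335] [ 0.6165  0.3175 -0.2151 -0.     -1.0382 -2.1643]
0.023 [0.59, 0.183, 0.47] [ 0.6165  0.2314 -0.0181 -0.     -1.3214 -2.1643]
0.023 [0.53, 0.19, 0.36] [ 0.6918  0.2098 -0.3026 -0.     -1.0584 -2.2396]
3.1645926535897932 [0.59, 0.183, 0.335] [ 0.6165  0.3175 -0.2151  0.     -1.0382  0.9773]
3.1645926535897932 [0.59, 0.183, 0.47] [ 0.6165  0.2314 -0.0181  0.     -1.3214  0.9773]
3.1645926535897932 [0.53, 0.19, 0.36] [ 0.6918  0.2098 -0.3026  0.     -1.0584  0.902 ]
-0.155 [0.612, -0.252, 0.38] [-0.0966  0.3525 -0.0544  0.     -1.1639 -1.6292]
-0.155 [0.612, -0.252, 0.47] [-0.0966  0.3062  0.0833  0.     -1.3479 -1.6292]
2.9865926535897933 [0.612, -0.252, 0.38] [-0.0966  0.3525 -0.0544  0.     -1.1639  1.5124]
2.9865926535897933 [0.612, -0.252, 0.47] [-0.0966  0.3062  0.0833  0.     -1.3479  1.5124]
[[280.2348686540213, 0.0, 257.23370098605056], [0.0, 280.2348686540213, 190.97321992892685], [0.0, 0.0, 1.0]] [[-0.024288433404092546, 0.9997048006308248, -0.0006193532563018101, -0.16952802820217566], [-0.9519616764607234, -0.023317647094962164, -0.3053281085718157, 0.6106073311005976], [-0.30525241776743156, -0.006826340867253663, 0.95224700709296, -0.27719011001862], [0.0, 0.0, 0.0, 1.0]]
[ 0.6326  0.2074 -0.0494 -0.0001 -1.3143 -2.1789] 2.1917 [-1.1854  0.3071  0.02  ]
[401.0435 326.3683]
```

View pics/w1.png

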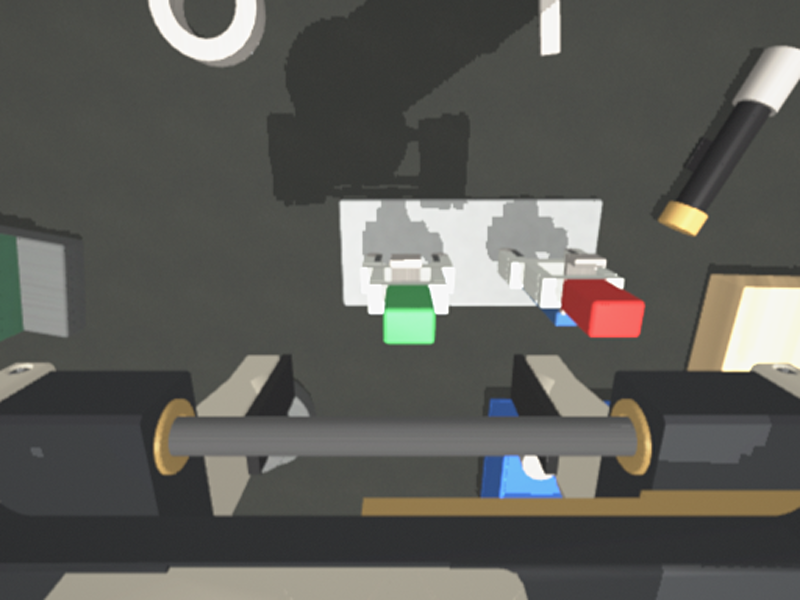

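The green grip top face spans (384–436, 306–343), centre (410,324). That is about 9 px right of the prediction, so y is about 5 mm higher.

Run:
```python
from h import *
d=np.load("w1.npz");K,V=d["K"],d["V"]
f=lambda u,v,z:ray(K,V,(u+.5)/1.5625-.5,(v+.5)/1.5625-.5,z)
for n,u,v,z in[("grip",410,324.5,.202),("gl",384,324,.202),("gr",436,324,.202),("redtop",615,319,.202),("rackL",340,200,.012),("rackR",601,199,.012),("rackfarL",344,305,.012),("hooktipL",391,262,.149),("hooktipR",424,262,.149)]:print(n,f(u,v,z))
```

```text
grip [0.5885 0.1887 0.202 ]
gl [0.5885 0.173  0.202 ]
gr [0.5878 0.2045 0.202 ]
redtop [0.5819 0.3125 0.202 ]
rackL [0.533  0.1215 0.012 ]
rackR [0.5258 0.3771 0.012 ]
rackfarL [0.6416 0.1237 0.012 ]
hooktipL [0.5622 0.1754 0.149 ]
hooktipR [0.5617 0.1987 0.149 ]
```

Run:
```python
from station import *
from h import *
movel([.588,.187,.42],att(.025)); print(movel([.588,.187,.334],v=.08,stop_force=8))
print(read_tool_pos(),read_opening(),read_wrist_force()); close(30); hold(.2)
print(read_opening()*88,read_wrist_force(),read_time_s())
K,V=wristcam();im=get_image("wrist")
np.savez("w2.npz",K=K,V=V);cv2.imwrite("pics/w2.png",cv2.resize(im[:,:,::-1],(800,600),interpolation=cv2.INTER_CUBIC))
```

```text
False
[0.5882 0.1871 0.3346] 1.004238070952261 [ 0.8017 -0.2086 -0.0333]
32.094458928317636 [-0.7315  1.3342  1.4435] 5.025
```

View pics/w2.png

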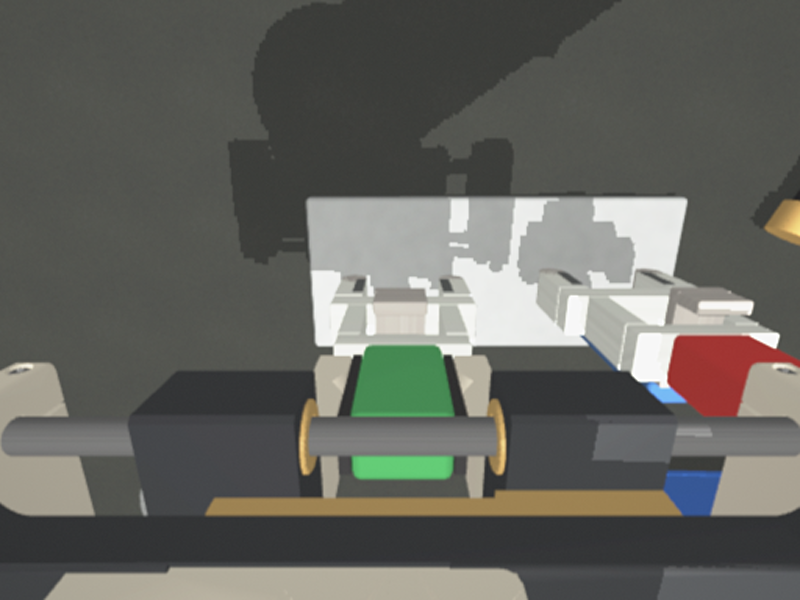

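Run:
```python
from station import *
from h import *
movel([.588,.187,.3585],v=.06); print(read_wrist_force())
movel([.588-.08,.187-.002,.3585],v=.1); hold(.15); print(read_wrist_force(),read_opening()*88)
movel([.508,.185,.47],v=.15)
# over the bar, held back so the wrist camera sees it
move_pose([.58,-.247,.47],att(-.155)); hold(.2)
K,V=wristcam();im=get_image("wrist")
np.savez("w3.npz",K=K,V=V);cv2.imwrite("pics/w3.png",cv2.resize(im[:,:,::-1],(800,600),interpolation=cv2.INTER_CUBIC))
print(read_tool_pos(),read_wrist_force(),read_opening()*88,read_time_s())
for c in([.612,-.252,.115],): print(proj(K,V,c)*1.5625)
```

```text
[-0.2768  0.0511 -2.4139]
[ 0.0936  0.2461 -2.621 ] 31.99634592033497
[ 0.5802 -0.2461  0.4702] [ 0.2933  0.0911 -2.8998] 32.006314856753704 9.4833
[400.267  306.4836]
```

View pics/w3.png

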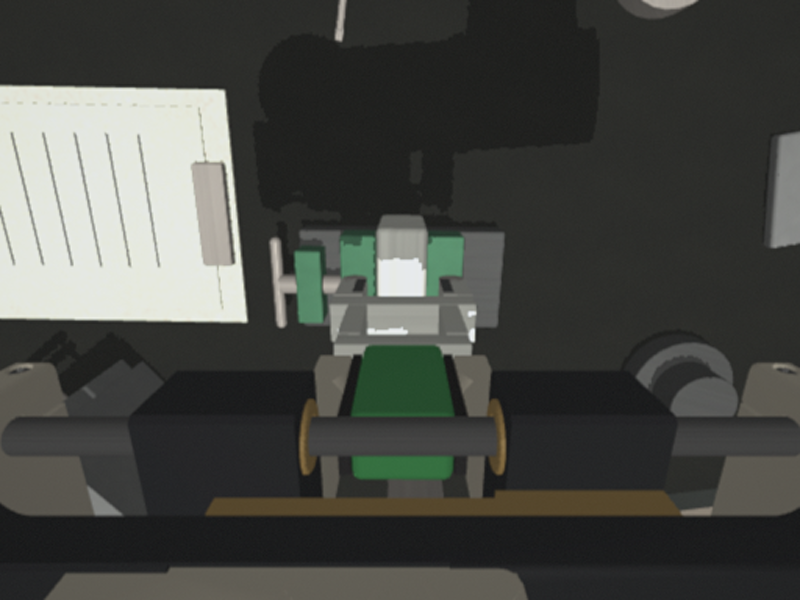

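The gauge is held, clear of the rack, and over the bar. The bar edges are at u≈377–427, centred under the grip. I'll lower until the leg tips are just above the bar and compare there.

Run:
```python
from station import *
from h import *
movel([.602,-.2505,.433],att(-.155),v=.1); hold(.3)
K,V=wristcam();im=get_image("wrist")
np.savez("w4.npz",K=K,V=V);cv2.imwrite("pics/w4.png",cv2.resize(im[110:230,180:340][:,:,::-1],None,fx=5,fy=5,interpolation=cv2.INTER_CUBIC))
print(read_tool_pos(),read_orientation(),att(-.155),read_wrist_force())
```

```text
[ 0.6018 -0.2505  0.4336] [ 0.1217  1.5665 -0.1218] [ 0.1217  1.5674 -0.1217] [-0.9359  0.0172 -3.2273]
```

View pics/w4.png

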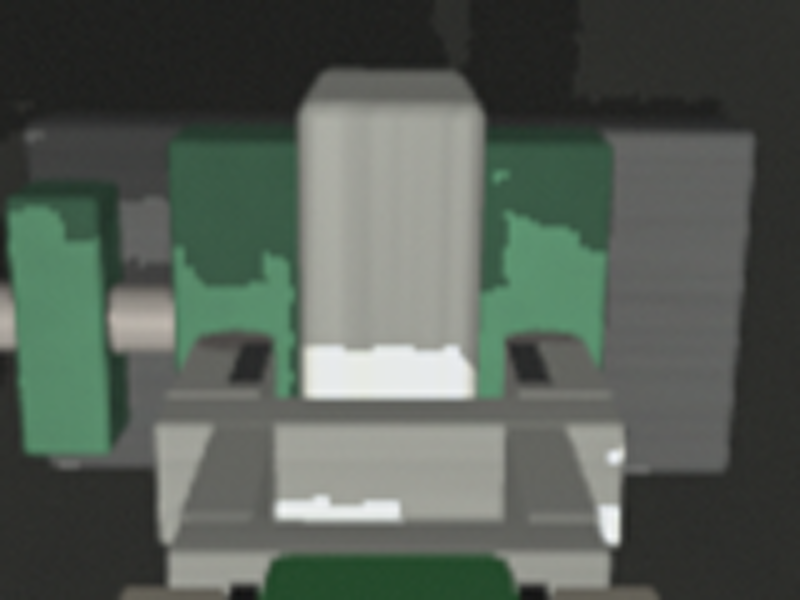

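Run:
```python
from h import *
d=np.load("w4.npz");K,V=d["K"],d["V"]
f=lambda u,v,z:ray(K,V,180+(u+.5)/5-.5,110+(v+.5)/5-.5,z)
Rz=R.from_euler('z',.155).as_matrix(); g=np.array([.6018,-.2505,0])
for n,u,v,z in[("bl",299,125,.113),("br",485,125,.113),("bl2",302,345,.113),("br2",477,345,.113),("legL",271,350,.135),("legR",507,350,.135),("webL",157,423,.195),("webR",625,423,.195)]:print(n,Rz@(f(u,v,z)-g))
```

```text
bl [-0.0482 -0.0187  0.113 ]
br [-0.0482  0.0207  0.113 ]
bl2 [ 0.0001 -0.019   0.113 ]
br2 [0.0001 0.02   0.113 ]
legL [-0.0048 -0.024   0.135 ]
legR [-0.0048  0.0247  0.135 ]
webL [-0.009  -0.0379  0.195 ]
webR [-0.009   0.0393  0.195 ]
```

Run:
```python
from station import *
from h import *
p=[.6018,-.2501]
print(movel(p+[.384],v=.05,stop_force=8),read_tool_pos(),read_wrist_force()); hold(.1)
print(movel(p+[.360],v=.025,stop_force=6),read_tool_pos(),read_wrist_force(),read_time_s())
K,V=wristcam();im=get_image("wrist");cv2.imwrite("pics/w5.png",cv2.resize(im[110:230,180:340][:,:,::-1],None,fx=5,fy=5,interpolation=cv2.INTER_CUBIC))
```

```text
False [ 0.602  -0.2501  0.3845] [ 0.1152  0.0715 -2.4524]
True [ 0.6018 -0.25    0.3699] [-0.1667  0.7373  4.2297] 12.2667
```

View pics/w5.png

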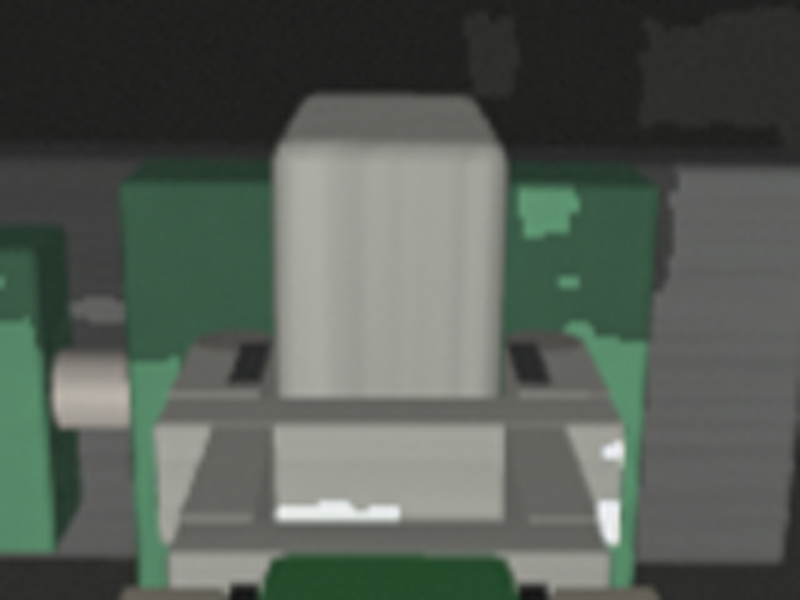

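The gauge is astride the bar. Contact came at TCP z = 0.370, where I expected the throat to seat. Releasing, retreating and checking.

Run:
```python
from station import *
from h import *
open_jaws(); hold(.3); print(read_opening(),read_wrist_force())
movel([.6018,-.25,.50],v=.12); hold(.3)
move_pose([.50,-.05,.48],att(-.1)); hold(.5)
a=get_image("top");b=get_image("scene");print(read_wrist_force(),read_time_s())
z=lambda i,x,y,w,h,k:cv2.resize(i[y:y+h,x:x+w][:,:,::-1],None,fx=k,fy=k,interpolation=cv2.INTER_CUBIC)
cv2.imwrite("pics/f1.png",np.vstack([np.hstack([z(a,325,145,80,60,5),z(b,130,140,80,60,5)]),np.hstack([z(a,170,155,80,60,5),z(b,250,190,80,60,5)])]))
```

```text
1.0027367467324446 [ 0.0019 -0.1279  0.3708]
[-0.266   0.0552 -0.6724] 16.7083
```

View pics/f1.png

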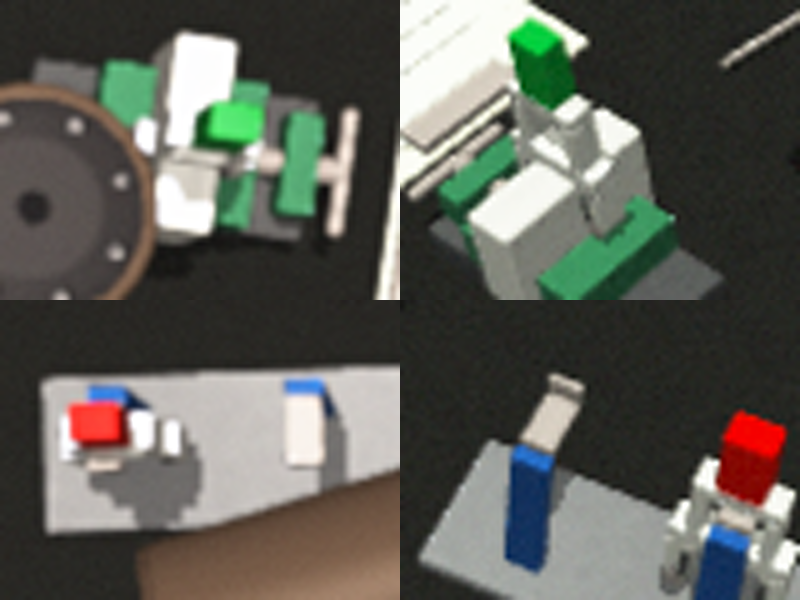

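The gauge stands astride the bar, the green hook is empty, and red still hangs. I'll check uprightness numerically before handing in.

Run:
```python
from station import *
from h import *
for n,x,y,du in(("top",325,145,0),("scene",130,140,400)):
    p=camera_params(n)
    for z in(.238,.115): print(n,(proj(p["camera_matrix"],p["view"],[.602,-.25,z])-[x,y]+.5)*5-.5+[du,0])
```

```text
top [232.1153 126.143 ]
top [187.5567 152.1208]
scene [531.8998  36.0315]
scene [562.4557 164.969 ]
```

```bash
python3 -c "
from station import *
print(read_time_s());job_done()"
```

```text
16.7083
the job is handed in; nothing more can be done
```

The green gauge is standing upright astride the vise bar, released, and I handed the job in at 16.7 s of the 48 s allowed.

- **Lift-off:** I gripped the green handle at 30 N (the jaws closed to 32 mm, the handle's width). I raised it 24 mm and drew it 80 mm off the hook. Wrist force afterwards was only about the gauge's weight.
- **Alignment:** with the legs just above the bar, the wrist camera put gauge and bar within about 0.6 mm sideways.
- **Placing:** I lowered it in the grip until a 6 N force stop at TCP height 0.370 m; about 0.3705 m was expected for a seated throat. Then I opened the jaws and retreated.
- **Final pictures:** they show the gauge upright on the bar, the green hook empty and the red gauge still hanging. I did not check the loose bench items in a final picture, but the arm stayed well above them.
- **Disagreement:** the top of the green grip appears about 3–5 mm from where I predicted it. The top and scene cameras already disagreed by about 5 mm on the bar itself, so I put this down to calibration. A lean at the 0.08 rad limit would shift it by about 10 mm.

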